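Set the workshop vent slide to its clip

ROBOT

A 7-joint arm with a two-finger parallel gripper is mounted at the origin on the work surface. World frame = base frame: x ahead of the robot, y to its left, z up, the work surface at z = 0. Lengths are in m, angles in rad, forces in N, time in s.
With the tool pointing down it reaches from about 0.425 to 0.925 m from the base axis. Payload 6.8 kg.
Tool frame: the origin (TCP) lies at the very end of the fingers, on their centre line; the grasp point (between the pads) lies 19 mm behind it (r.grip_point_offset is the distance from the TCP to the grasp point, in m); z points along the fingers, y is the line along which they close (so a half turn about z gives the same grasp; the last joint's range is limited). The gripper opens to 85 mm and grips with 20 to 120 N. Pads are 22 mm wide; open, the fingers measure 114 mm over their backs; the gripper's body (76 mm by 85 mm) begins 54 mm behind the grasp point. The pads swing forward as they close: fully open they stand 13 mm farther back than shut.
Start: joints at [1.099, 0.477, 0.022, 1.555, -0.011, 1.109, -0.083], TCP at [0.24, -0.631, 0.231] pointing down, gripper open.
Joint ranges: [-2.96, 2.96], [-0.34, 2.1], [-1.41, 1.46], [0.24, 2.44], [-1.37, 4.51], [0.17, 1.92], [-2.96, 2.96]. Speed limits (rad/s): [2.39, 2.39, 3.14, 3.14, 3.14, 3.14, 3.14].

INTERFACE

Orientations are given as a rotation vector (axis times angle).
In Python, from bench import status, eyes, r gives the robot as it stands.
- The arm moves only by the shell command python3 -m crank 'ROWS' [OPENING] [FORCE]. ROWS is JSON, a list of rows, each a list of 6 numbers: the shift along the tool's x, y, z normalised to -1 to 1, where 1 is 0.02 m, then the turn, a rotation vector about the tool's x, y, z normalised to -1 to 1, where 1 is 45 degrees. A call has 1 to 12 rows; each row shifts and turns the commanded pose from where the row before left it, along the tool's axes as they then stand; what a row does not reach is not made up. A row lasts 1/10 s, in which the tool goes at most 50 mm and 8.59 degrees, less where a joint would pass 70% of its speed; a pose out of reach is approached as far as the arm can. A call with a number of a shift or a turn outside -1 to 1 is refused whole. A call with a gripper value outside its range is refused whole. OPENING is the opening, from 0 (shut) to 1 (fully open), set as the call begins (- or left out, the last holds). The fingers move at their own pace and stop on an object; FORCE is the grip in N (left out, the last holds). Time passes only in rows, so rows that do not move let the fingers close. It gives the time, the measured TCP pose, the force, the opening and the grip force at its end, in the units of the state.
- status.get_obs(): the state, without advancing time (a new reading comes with each control period).
- eyes.grab_frame(name): name is "scene" or "top" or "wrist"; returns a dict with "image" (480x640x3 uint8, red, green, blue), "depth" (480x640 float32, m along the optical axis (not along the pixel's ray), 0 where there is no reading), "fovy" (degrees; the focal length in pixels is half the picture's height over the tangent of half this angle, whatever the lens; pixels are square), "cx", "cy" (the principal point, pixels), "world_to_cam" (4x4, takes a point from world to camera coordinates). Camera axes: x right, y up, looking along -z (the intrinsics and any distortion apply to the point x, -y, -z); pixel columns grow to the right and rows downward; lengths in m; the calibration is good to about 2 mm. A picture is of the moment at which its call begins.
- r.hand_in(): hands the job in; it is judged then, once.
The state is a dict: "clock": time; "joints": joint angles; "qvel": joint speeds; "tau": joint torques, N m; "tcp_pos": TCP position; "orientation": TCP orientation; "contact_force": force on the tool from outside, world axes, zero at the start; "moment": the same for the moment, N m; "grip_width": finger opening in m; "gripper_force": force on a finger pad.
Only numpy, scipy, OpenCV 4.12 (cv2) and the standard library are available. Lean on these libraries where they do the work, as an engineer would, in place of code of your own. Each camera call takes 0.05 s, during which the arm holds its last target. There are 200 camera calls.

TASK

Two slide controls stand on the engine-room bench: the vent control has a wide bar-shaped grip, the lamp dimmer a small round one. Slide the bar grip along its track until it is level with the pointed steel clip on its own box, then let go. Do not shift that clip, and leave the round grip of the lamp dimmer where it is.

Things in the scene. Friction and masses are not known exactly. Their poses are not given: they have to be found in the camera images.
- vent (a joint): Position (m) of the bar grip on its straight track, 0 at the box's -y end to 0.14 at its +y end. About 2.5 N of dry friction; it stays where left. The track runs along y, 22 mm to the -x side of the middle line of a pale grey housing fixed to the bench: 110 mm in x, 240 mm in y, 50 mm high, its face clear along the track.
- vent_top (a point): Top centre of the vent's black bar grip: 48 mm across the track, 18 mm thick along it; top 41 mm above the box's face (upper 28 mm is the bar, a thin stem below). Pinch it from above on its two faces that look along the track. Axes as the box: y is the way the joint grows, x across the track towards the clip, z up.
- clip_top (a point): Top of the steel set-point clip on the vent's box: 10 mm high, 16 mm wide along the track, 30 mm long, on a dark strip, its nose pointing at the track. The point is over the middle of its width, 46 mm in +x from the track. Axes as the box: grip and clip are level when at the same y in this frame. About 8 N along the track shifts it.
- lamp_top (a point): Top centre of the lamp dimmer's grip: a black round knob 28 mm across, its top 30 mm above the face of its own box, on the same kind of track. That box is like the vent's, with its own steel clip. Either box may stand on the left or the right, turned up to 35 degrees. Not to be moved.

How it is judged:
By the outcome, as a careful person would: the job done as asked, in the order asked, and still so for the second after the job is handed in, with the robot touching nothing.
It also fails if it takes over 30 s, if anything falls off the work surface, if the arm or the gripper's body presses on something with over 40 N, if the wrist force passes 120 N, or if a joint passes its speed limit or range.

## Working session

There is one attempt and no reset: what is moved stays moved. The work goes in short steps, Python scripts to look and compute and a shell command to move; the robot and the scene stay as the last step left them, time stands still between calls to the robot, and variables do not carry over. Pictures are saved under pics/ and viewed, at most 10 in all, crops included, and the job is handed in when it is done.

```bash
mkdir -p pics; ls; python3 - <<'E'
from bench import status, eyes, r
import cv2,numpy as np
for n in ("top","scene"):
    f=eyes.grab_frame(n); cv2.imwrite(f"pics/{n}0.png",f["image"][:,:,::-1]); np.savez(f"pics/{n}0.npz",**f)
    print(n,{k:(v if k not in("image","depth") else v.shape) for k,v in f.items()})
print(status.get_obs())
E
```

```text
pics
top {'image': (480, 640, 3), 'depth': (480, 640), 'fovy': 47.81599993535799, 'cx': 318.71951926538037, 'cy': 231.1790222018935, 'world_to_cam': array([[ 0.01492801, -0.99980467, -0.01295312, -0.05768798],
       [ 0.9989443 ,  0.01434979,  0.04363911, -0.52639258],
       [-0.04344471, -0.01359089,  0.99896339, -0.88771299],
       [ 0.        ,  0.        ,  0.        ,  1.        ]])}
scene {'image': (480, 640, 3), 'depth': (480, 640), 'fovy': 44.47874485707631, 'cx': 321.49366658296043, 'cy': 235.1620768862267, 'world_to_cam': array([[-0.04071572,  0.99915577, -0.00547585,  0.09304291],
       [-0.60390491, -0.02024236,  0.79679929,  0.25011828],
       [ 0.79601576,  0.03574915,  0.60421925, -1.38970769],
       [ 0.        ,  0.        ,  0.        ,  1.        ]])}
{'clock': 0.1, 'joints': array([ 1.09887714,  0.47770331,  0.02234904,  1.55628074, -0.01154525,
        1.109308  , -0.08310965]), 'qvel': array([ 9.23976909e-04, -2.73181088e-03,  1.66549862e-03, -2.70799511e-03,
        9.62257835e-05,  8.53803410e-04, -4.51312835e-04]), 'tau': array([ 3.54662247e-03, -5.97763717e+01,  1.61304016e+00, -2.81956315e+01,
        1.27346430e-02,  5.02615847e-03, -1.42958498e-05]), 'tcp_pos': array([ 0.24001983, -0.63035024,  0.23046286]), 'orientation': array([-3.08825513e+00, -5.68039521e-01,  5.62298243e-04]), 'contact_force': array([-0.27486174,  0.19935947, -0.35826936]), 'moment': array([0.0312513 , 0.00721064, 0.02610957]), 'gripper_force': 0.0, 'grip_width': 0.0854665541170652}
```

View pics/top0.png

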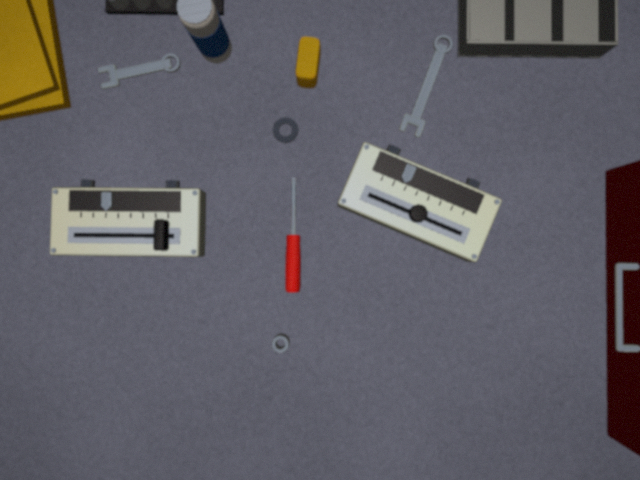

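View pics/scene0.png

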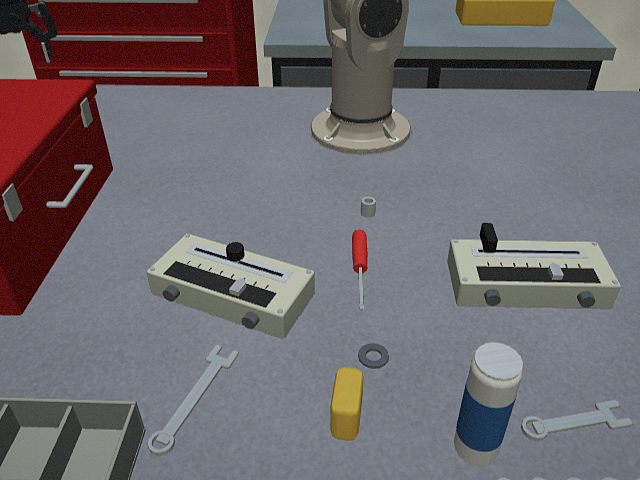

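The top view shows the vent box on the left, with its bar grip near (161,235) and clip near (106,200). The lamp box is on the right, with its round knob near (418,213). The scene view agrees: bar at (488,236), clip at (557,271).

```bash
cat > h.py <<'E'
import numpy as np,cv2
def ray(f,px,z):
    W=np.array(f["world_to_cam"]); R,t=W[:3,:3],W[:3,3]; c=-R.T@t
    F=240/np.tan(np.radians(float(f["fovy"]))/2)
    d=R.T@np.array([(px[0]-float(f["cx"]))/F,-(px[1]-float(f["cy"]))/F,-1])
    return c+d*(z-c[2])/d[2]
def blobs(m,box,amin=30):
    x0,y0,x1,y1=box; k=np.zeros_like(m,np.uint8); k[y0:y1,x0:x1]=m[y0:y1,x0:x1]*255
    cs,_=cv2.findContours(k,cv2.RETR_EXTERNAL,cv2.CHAIN_APPROX_NONE)
    return [c for c in cs if cv2.contourArea(c)>=amin]
E
python3 - <<'E'
from h import *
import numpy as np,cv2
f=dict(np.load("pics/top0.npz")); im=f["image"].astype(int); V=im.max(2)
print(im[235,161],im[200,106],im[200,140],im[210,180],im[235,110],im[230,110],im[150,150])
pale=(im[...,0]-im[...,2]>12)&(V>120)
for c in blobs(pale,(30,160,220,280),2000):
    q=cv2.boxPoints(cv2.minAreaRect(c)); print("box",q.round(1).tolist()); 
    for p in q: print(ray(f,p,.05).round(4))
for c in blobs(V<45,(60,210,190,255),60): 
    R=cv2.minAreaRect(c);print("dark",R,cv2.boundingRect(c)); print(ray(f,R[0],.091))
for c in blobs((V>90),(75,192,175,209),30): 
    R=cv2.minAreaRect(c);print("clip",R,cv2.boundingRect(c)); print(ray(f,R[0],.06))
s=dict(np.load("pics/scene0.npz"))
a=cv2.resize(f["image"][170:270,40:215],None,fx=4,fy=4,interpolation=cv2.INTER_CUBIC)
b=cv2.resize(s["image"][215:310,445:620],None,fx=4,fy=4,interpolation=cv2.INTER_CUBIC)
b=cv2.resize(b,(700,380)); cv2.imwrite("pics/ab.png",cv2.resize(np.vstack([a,b])[:,:,::-1],(538,600)))
# depth checks
for n,p in(("grip",(161,235)),("clip",(106,200)),("face",(60,225)),("bench",(150,150))):
    W=f["world_to_cam"];d=f["depth"][p[1],p[0]];F=240/np.tan(np.radians(f["fovy"])/2)
    P=np.array([(p[0]-f["cx"])/F*d,-(p[1]-f["cy"])/F*d,-d]);print(n,d,W[:3,:3].T@(P-W[:3,3]))
E
```

```text
[50 48 46] [120 129 138] [57 56 53] [121 120 116] [33 33 37] [146 153 161] [ 97 100 109]
box [[49.79999923706055, 254.0], [50.70000076293945, 186.60000610351562], [151.0, 188.0], [150.10000610351562, 255.3000030517578]]
[0.4829 0.378  0.05  ]
[0.5908 0.3805 0.05  ]
[0.5908 0.2189 0.05  ]
[0.4832 0.2173 0.05  ]
dark ((133.0, 234.5), (27.0, 76.0), 90.0) (95, 221, 77, 28)
[0.51460647 0.23094666 0.091     ]
clip ((106.0, 200.0), (16.0, 10.0), 90.0) (101, 192, 11, 17)
[0.56958486 0.28659305 0.06      ]
grip 0.8183502 [0.51435603 0.18721069 0.09435101]
clip 0.8556121 [0.56950843 0.28626578 0.06079665]
face 0.867905 [0.5295412  0.36442593 0.04781618]
bench 0.9175079 [0.66115584 0.23813536 0.00216755]
```

View pics/ab.png

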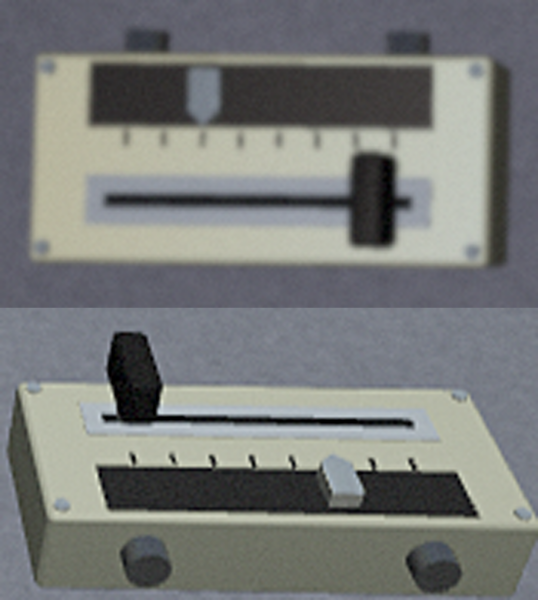

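```bash
cat >> h.py <<'E'
from scipy.spatial.transform import Rotation as Ro
def yawof(o): 
    y=Ro.from_rotvec(o).as_matrix()[:,1]; return np.degrees(np.arctan2(y[1],y[0]))
def togo(o,target,yaw_axis_deg):
    """shift in tool units, and z-turn in 45deg units so that tool y is along yaw_axis (mod 180), tool down"""
    R=Ro.from_rotvec(o["orientation"]); d=np.array(target)-o["tcp_pos"]
    a=np.radians(yaw_axis_deg); out=[]
    for s in(1,-1):
        y=s*np.array([np.cos(a),np.sin(a),0]);z=np.array([0,0,-1.]);x=np.cross(y,z)
        out.append((R.inv()*Ro.from_matrix(np.c_[x,y,z])).as_rotvec()/np.radians(45))
    v=min(out,key=np.linalg.norm)
    Rt=R*Ro.from_rotvec(v*np.radians(45))
    print("world d mm",(d*1e3).round(1),"| shift units now-axes",(R.inv().apply(d)/.02).round(2),"after-turn axes",(Rt.inv().apply(d)/.02).round(2),"turn units",v.round(3))
E
python3 - <<'E'
from h import *
from bench import status
f=dict(np.load("pics/top0.npz")); 
W=f["world_to_cam"];D=f["depth"];F=240/np.tan(np.radians(f["fovy"])/2)
v,u=np.mgrid[:480,:640];P=np.stack([(u-f["cx"])/F*D,-(v-f["cy"])/F*D,-D],-1)@W[:3,:3]-W[:3,3]@W[:3,:3]
m=(D>0)
for n,b in(("all",(0,480,0,640)),("red",(150,480,600,640)),("lamp",(130,270,330,510))):
    q=P[b[0]:b[1],b[2]:b[3]][m[b[0]:b[1],b[2]:b[3]]];print(n,q[:,2].max(),q.min(0),q.max(0))
# gripping-edge lines: slot plate dark region & screws
im=f["image"].astype(int)
V=im.max(2)
g=blobs((P[...,2]>.07),(30,160,220,280),20)
for c in g: R=cv2.minAreaRect(c);print("grip z-blob",R,ray(f,R[0],.091))
g=blobs((P[...,2]>.035),(30,160,220,280),500)
for c in g:
    q=cv2.boxPoints(cv2.minAreaRect(c));print("box",[ray(f,p,.05)[:2].round(4).tolist() for p in q])
g=blobs(V<80,(60,185,190,214),500)
for c in g:
    R=cv2.minAreaRect(c);q=cv2.boxPoints(R);print("strip",R,[ray(f,p,.05)[:2].round(4).tolist() for p in q])
o=status.get_obs(); print(yawof(o["orientation"])); togo(o,[.514,.187,.25],91.3)
E
```

```text
all 0.16310160124131234 [ 0.10756601 -0.59049326 -0.00801396] [0.93064105 0.49874807 0.1631016 ]
red 0.1083971223389757 [ 0.12729512 -0.58819923 -0.00537666] [ 0.67218321 -0.48829989  0.10839712]
lamp 0.0839401628806331 [ 0.46449099 -0.36987257 -0.00659985] [ 0.70369851 -0.06637708  0.08394016]
grip z-blob ((160.5, 235.0), (30.0, 15.0), 90.0) [0.51445289 0.18899833 0.091     ]
box [[0.6015, 0.3821], [0.6047, 0.139], [0.4833, 0.136], [0.4797, 0.3776]]
strip ((143.5, 201.0), (18.0, 71.0), 90.0) [[0.5834, 0.2879], [0.585, 0.1738], [0.5561, 0.1731], [0.5545, 0.287]]
strip ((86.0, 200.0), (18.0, 32.0), 90.0) [[0.5842, 0.3492], [0.5849, 0.2976], [0.556, 0.2967], [0.5553, 0.3482]]
-69.15554381839097
world d mm [274.  817.4  19.5] | shift units now-axes [ 27.34 -33.32  -0.93] after-turn axes [ 14.62 -40.55  -0.98] turn units [-0.002  0.     0.434]
```

```bash
python3 -m crank '[[0.6,-1,-0.6,0,0,0.145],[0.6,-1,-0.6,0,0,0.145],[0.6,-1,-0.6,0,0,0.144],[1,-1,0,0,0,0],[1,-1,0,0,0,0],[1,-1,0,0,0,0],[1,-1,0,0,0,0],[1,-1,0,0,0,0],[1,-1,0,0,0,0],[1,-1,0,0,0,0],[1,-1,0,0,0,0],[1,-1,0,0,0,0]]' 1
python3 -m crank '[[0.5,-1,0,0,0,0],[0.5,-1,0,0,0,0],[0.5,-1,0,0,0,0],[0.5,-1,0,0,0,0],[0.2,-1,0,0,0,0],[0.2,-1,0,0,0,0],[0.2,-1,0,0,0,0],[0,-1,0,0,0,0],[0,-1,0,0,0,0],[0,-1,0,0,0,0],[0,-1,0,0,0,0],[0,-1,0,0,0,0]]'
python3 -m crank '[[0,-1,0,0,0,0],[0,-1,0,0,0,0],[0,-1,0,0,0,0],[0,-1,0,0,0,0],[0,-1,0,0,0,0],[0,-1,0,0,0,0],[0,-1,0,0,0,0],[0,-1,0,0,0,0],[0,-1,0,0,0,0],[0,-1,0,0,0,0],[0,-1,0,0,0,0],[0,-1,0,0,0,0]]'
python3 - <<'E'
from h import *
from bench import status
o=status.get_obs(); togo(o,[.514,.188,.25],90.9)
E
```

```text
clock: 1.3
tcp_pos: [0.4364, -0.3789, 0.2669]
orientation: [-3.141, -0.036, 0.001]
contact_force: [-0.2, -0.5, 0.4]
grip_width: 0.0856
gripper_force: 0.0
clock: 2.5
tcp_pos: [0.482, -0.138, 0.267]
orientation: [-3.141, -0.036, 0.001]
contact_force: [-0.5, 0.5, 0.5]
grip_width: 0.0856
gripper_force: 0.0
clock: 3.7
tcp_pos: [0.4766, 0.1017, 0.267]
orientation: [3.141, 0.036, -0.001]
contact_force: [0.0, 0.4, -0.6]
grip_width: 0.0853
gripper_force: 0.0
world d mm [ 37.4  86.3 -17. ] | shift units now-axes [ 1.97 -4.27  0.85] after-turn axes [ 1.94 -4.28  0.85] turn units [0.    0.001 0.009]
```

```bash
python3 -m crank '[[0.5,-1,0,0,0,0],[0.5,-1,0,0,0,0],[0.5,-1,0,0,0,0],[0.45,-1,0,0,0,0],[0,-0.3,0,0,0,0.009],[0,0,0,0,0,0],[0,0,0,0,0,0]]'
python3 - <<'E'
from h import *
from bench import status,eyes
f=eyes.grab_frame("wrist");np.savez("pics/w1.npz",**f);cv2.imwrite("pics/w1.png",f["image"][:,:,::-1])
print(f["fovy"],f["world_to_cam"].round(3).tolist()); o=status.get_obs(); togo(o,[.514,.188,.25],90.9)
E
```

```text
clock: 4.4
tcp_pos: [0.5136, 0.1869, 0.267]
orientation: [3.141, 0.024, -0.001]
contact_force: [0.2, 0.6, 0.8]
grip_width: 0.0856
gripper_force: 0.0
71.36161838421361 [[0.016, -1.0, 0.002, 0.178], [0.96, 0.015, -0.281, -0.449], [0.281, 0.006, 0.96, -0.559], [0.0, 0.0, 0.0, 1.0]]
world d mm [  0.3   1.4 -17.1] | shift units now-axes [ 0.02 -0.07  0.86] after-turn axes [ 0.02 -0.07  0.86] turn units [ 0.001  0.001 -0.001]
```

View pics/w1.png

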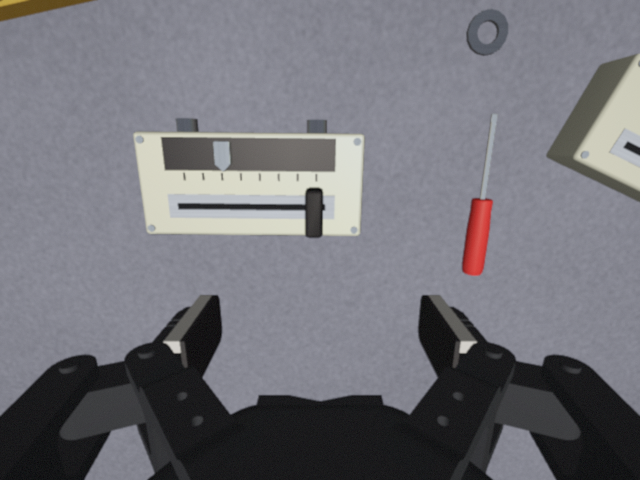

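The wrist view is sharp: bar at (314,212), clip at (222,155), screws at (139,139), (357,141), (151,228), (354,229).

```bash
cat > meas.py <<'E'
from h import *
def meas(f,sb,gb,pb):
    """sb: window in strip holding clip, gb: window round grip, pb: window round box"""
    im=f["image"].astype(int);V=im.max(2)
    pale=(im[...,0]-im[...,2]>12)&(V>110)
    c=max(blobs(pale,pb,500),key=cv2.contourArea)
    hull=cv2.convexHull(c)[:,0].astype(float)
    P=np.array([ray(f,p,.05)[:2] for p in hull]); rr=cv2.minAreaRect((P*1e4).astype(np.float32))
    print("box mm/10",rr)
    q=cv2.boxPoints(rr); e=[q[1]-q[0],q[2]-q[1]]; l=max(e,key=np.linalg.norm); l=l*np.sign(l[1])/np.linalg.norm(l)
    print("track angle deg",np.degrees(np.arctan2(l[1],l[0])))
    for nm,m,b,z in(("clip",V>95,sb,.06),("grip",V<55,gb,.091)):
        for c in blobs(m,b,60):
            R=cv2.minAreaRect(c); w=ray(f,R[0],z)[:2]
            print(nm,cv2.boundingRect(c),np.round(R[0],1),w.round(4),"along",(w@l).round(4))
    return l
E
python3 - <<'E'
from meas import *
f=dict(np.load("pics/w1.npz"))
meas(f,(168,141,330,171),(295,180,335,245),(120,120,380,245))
im=f["image"]
for p in((139,139),(357,141),(151,228),(354,229),(179,206),(324,207)): print(p,ray(f,p,.05)[:2].round(4))
cv2.imwrite("pics/w1c.png",cv2.resize(im[120:245,120:380,::-1],(780,375),interpolation=cv2.INTER_CUBIC))
E
```

```text
box mm/10 ((5388.0458984375, 2609.04541015625), (1081.02783203125, 2352.185302734375), 0.494485467672348)
track angle deg 90.49448
clip (168, 141, 162, 30) [248.5 155.5] [0.5703 0.2593] along 0.2543
grip (295, 189, 29, 48) [309.  212.5] [0.5187 0.1965] along 0.1921
(139, 139) [0.5846 0.3733]
(357, 141) [0.5862 0.1486]
(151, 228) [0.4899 0.3729]
(354, 229) [0.4923 0.1475]
(179, 206) [0.5152 0.3393]
(324, 207) [0.5166 0.1813]
```

View pics/w1c.png

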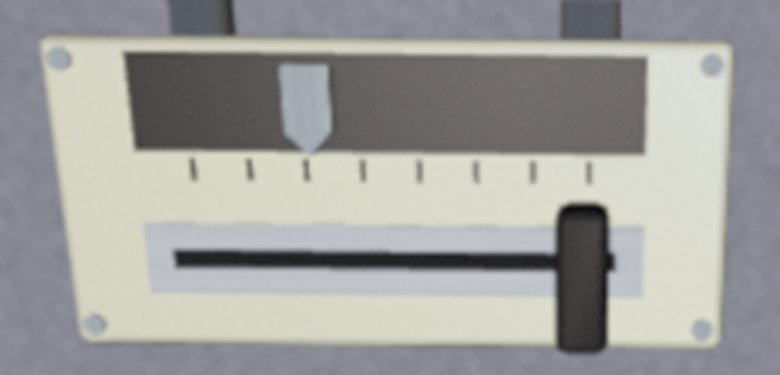

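```bash
python3 -m crank '[[0.04,-0.05,1,0,0,0.009],[0.03,0,1,0,0,0],[0,0,1,0,0,0],[0,0,1,0,0,0],[0,0,1,0,0,0],[0,0,1,0,0,0],[0,0,1,0,0,0],[0,0,1,0,0,0],[0,0,1,0,0,0],[0,0,1,0,0,0],[0,0,0.15,0,0,0],[0,0,0,0,0,0]]'
python3 -m crank '[[0,0,0,0,0,0],[0,0,0,0,0,0],[0,0,0,0,0,0],[0,0,0,0,0,0],[0,0,0,0,0,0],[0,0,0,0,0,0],[0,0,0,0,0,0],[0,0,0,0,0,0]]' 0 25
python3 - <<'E'
from meas import *
from bench import status,eyes
f=dict(np.load("pics/w1.npz"))
for p,z in(((221.5,155),.06),((220.5,155),.06),((222.3,170.5),.055),((314,212),.091)): print(p,ray(f,p,z).round(4))
t=dict(np.load("pics/top0.npz")); print(ray(t,(106,200),.06))
o=status.get_obs(); print(o["tcp_pos"],o["grip_width"],o["gripper_force"],o["contact_force"])
f=eyes.grab_frame("wrist");np.savez("pics/w2.npz",**f);cv2.imwrite("pics/w2.png",f["image"][:,:,::-1])
E
```

```text
clock: 5.65
tcp_pos: [0.5152, 0.188, 0.0642]
orientation: [3.141, 0.012, -0.001]
contact_force: [-0.5, 0.7, 0.5]
grip_width: 0.0854
gripper_force: 0.0
clock: 6.45
tcp_pos: [0.5157, 0.1908, 0.065]
orientation: [-3.139, -0.015, -0.002]
contact_force: [-0.8, 6.1, 5.1]
grip_width: 0.0173
gripper_force: 29.9
(221.5, 155) [0.5703 0.2866 0.06  ]
(220.5, 155) [0.5703 0.2876 0.06  ]
(222.3, 170.5) [0.5544 0.2882 0.055 ]
(314, 212) [0.5193 0.1917 0.091 ]
[0.56958486 0.28659305 0.06      ]
[0.51571934 0.19080759 0.06503695] 0.017342431639070642 29.92458164691925 [-0.80338888  6.08467834  5.05785358]
```

View pics/w2.png

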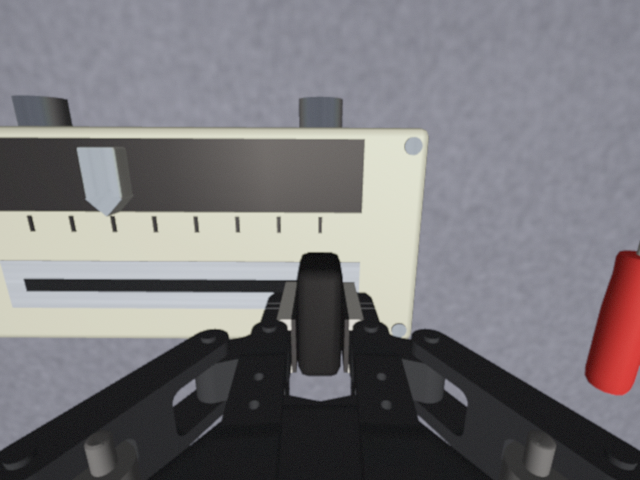

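The bar is held between the pads at (320,315), and the clip at (103,180) is clear of the fingers. Next I slide about 95 mm.

```bash
python3 -m crank '[[0,-0.3,0,0,0,0],[0,-0.5,0,0,0,0],[0,-0.5,0,0,0,0],[0,-0.5,0,0,0,0],[0,-0.5,0,0,0,0],[0,-0.5,0,0,0,0],[0,-0.5,0,0,0,0],[0,-0.5,0,0,0,0],[0,-0.5,0,0,0,0],[0,-0.3,0,0,0,0],[0,-0.2,0,0,0,0],[0,0,0,0,0,0]]'
python3 - <<'E'
from meas import *
from bench import status,eyes
o=status.get_obs(); print(o["tcp_pos"],o["grip_width"],o["gripper_force"],o["contact_force"])
f=eyes.grab_frame("wrist");np.savez("pics/w3.npz",**f);cv2.imwrite("pics/w3.png",f["image"][:,:,::-1])
E
```

```text
clock: 7.7
tcp_pos: [0.5152, 0.2848, 0.0651]
orientation: [3.141, 0.014, 0.002]
contact_force: [-0.8, -0.3, 7.4]
grip_width: 0.0175
gripper_force: 30.3
[0.51520401 0.2847747  0.06507001] 0.017528341089513316 30.29382348060608 [-0.77524754 -0.31571928  7.40659903]
```

View pics/w3.png

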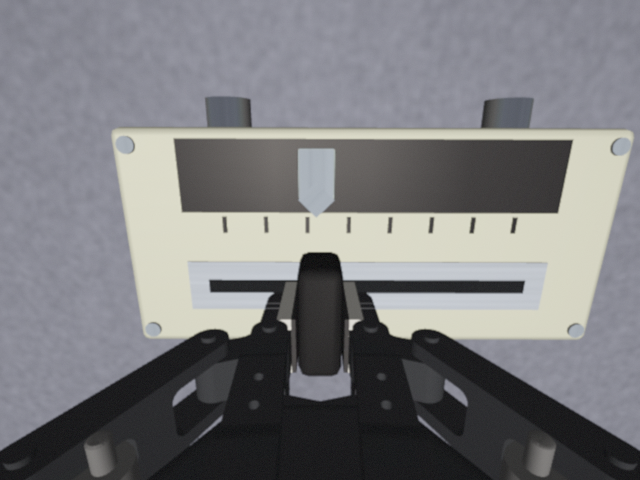

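The view is almost head-on. The clip is centred near column 316.5 with its nose at (316,216), and the bar is near column 320, so a small correction remains.

```bash
python3 - <<'E'
from meas import *
f=dict(np.load("pics/w3.npz"));im=f["image"].astype(int);V=im.max(2)
pale=(im[...,0]-im[...,2]>12)&(V>110)
c=max(blobs(pale,(90,110,640,350),500),key=cv2.contourArea)
# direction from screws, strip ends
S=[ray(f,p,.05)[:2] for p in((125,145),(621,147),(153,329),(575,330))]
for a,b in((0,1),(2,3)): d=S[a]-S[b];print("angle",np.degrees(np.arctan2(d[1],d[0])))
l=S[0]-S[1]+S[2]-S[3];l/=np.linalg.norm(l)
pr=lambda u,v,z:(ray(f,(u,v),z)[:2]@l*1e3).round(2)
def edges(row,u0,u1,th,dark):
    g=im[row-1:row+2,u0:u1].mean((0,2)); m=(g<th) if dark else (g>th); k=np.flatnonzero(m); a,b=k[0],k[-1]
    ea=a-1+(th-g[a-1])/(g[a]-g[a-1]); eb=b+(th-g[b])/(g[b+1]-g[b]); return u0+ea,u0+eb
for row in(155,165,175,185,195): e=edges(row,285,350,105,False);print("clip",row,np.round(e,1),pr(*(sum(e)/2,row),.06),"width",pr(e[0],row,.06)-pr(e[1],row,.06))
for row in(258,264,270): e=edges(row,285,360,100,True);print("grip",row,np.round(e,1),[pr(sum(e)/2,row,z) for z in(.063,.077,.091)])
for row in(284,288,): e=edges(row,195,540,100,True);print("slot ends",row,np.round(e,1),pr(e[0],row,.05),pr(e[1],row,.05))
from bench import status
print("tcp along",status.get_obs()["tcp_pos"][:2]@l*1e3)
E
```

```text
angle 90.31871824159617
angle 90.33281846471897
clip 155 [284.2 336.8] 285.57 width 22.620000000000005
clip 165 [284.4 336. ] 285.72 width 22.339999999999975
clip 175 [284.8 335.7] 285.71 width 22.25999999999999
clip 185 [296.2 335. ] 283.38 width 17.08000000000004
clip 195 [296.9 334.8] 283.27 width 16.850000000000023
grip 258 [301.2 338.2] [np.float64(281.44), np.float64(281.48), np.float64(281.53)]
grip 264 [299.5 339.9] [np.float64(281.45), np.float64(281.49), np.float64(281.54)]
grip 270 [298.5 341. ] [np.float64(281.42), np.float64(281.46), np.float64(281.51)]
slot ends 284 [209.6 523.4] 337.76 176.86
slot ends 288 [209.9 522.7] 337.77 176.85
tcp along 281.819215029899
```

```bash
cat > chk.py <<'E'
from meas import *
from bench import status,eyes
import sys
f=eyes.grab_frame("wrist");np.savez("pics/%s.npz"%sys.argv[1],**f);im=f["image"].astype(int)
a=np.radians(90.4);l=np.array([np.cos(a),np.sin(a)])
def edges(row,u0,u1,th,dark):
    g=im[row-1:row+2,u0:u1].mean((0,2)); m=(g<th) if dark else (g>th); k=np.flatnonzero(m);p=k[0],k[-1]
    return u0+p[0],u0+p[1]
pr=lambda e,v,z:ray(f,(sum(e)/2,v),z)[:2]@l*1e3
c=[pr(edges(v,285,360,115,False),v,.06) for v in(165,175,185,195)]; g=[pr(edges(v,280,360,100,True),v,.091) for v in(258,264,270)]
print(np.round(c,2),np.round(g,2),"need +",np.median(c)-np.median(g))
o=status.get_obs();print(o["tcp_pos"],o["contact_force"])
E
python3 -m crank '[[0,-0.1,0,0,0,0],[0,-0.04,0,0,0,0],[0,0,0,0,0,0]]'; python3 chk.py w4
```

```text
clock: 8.05
tcp_pos: [0.5152, 0.2866, 0.0651]
orientation: [3.14, 0.012, 0.001]
contact_force: [-0.8, -1.3, 9.0]
grip_width: 0.0178
gripper_force: 30.5
[282.53 282.53 282.52 282.51] [282.58 282.76 282.76] need + -0.23494798558118646
[0.51519227 0.28664454 0.0650427 ] [-0.80195693 -1.58681877  8.47041115]
```

```bash
python3 -m crank '[[0,0,0,0,0,0],[0,0,0,0,0,0],[0,0,0,0,0,0],[0,0,0,0,0,0],[0,0,0,0,0,0],[0,0,-0.5,0,0,0],[0,0,-1,0,0,0],[0,0,-1,0,0,0],[0,0,-1,0,0,0],[0,0,-1,0,0,0],[0,0,0,0,0,0],[0,0,0,0,0,0]]' 1
python3 - <<'E'
from h import *
from bench import eyes
f=eyes.grab_frame("wrist");np.savez("pics/w5.npz",**f)
t=eyes.grab_frame("top");np.savez("pics/t5.npz",**t)
w=cv2.resize(f["image"][80:380],(640,300)); s=cv2.resize(t["image"][170:270,40:215],(525,300),interpolation=cv2.INTER_CUBIC)
cv2.imwrite("pics/w5.png",np.vstack([w,np.pad(s,((0,0),(0,115),(0,0)))])[:,:,::-1])
E
```

```text
clock: 9.3
tcp_pos: [0.5147, 0.2878, 0.1548]
orientation: [-3.141, -0.014, -0.002]
contact_force: [0.5, 0.4, -1.0]
grip_width: 0.0854
gripper_force: 0.0
```

View pics/w5.png

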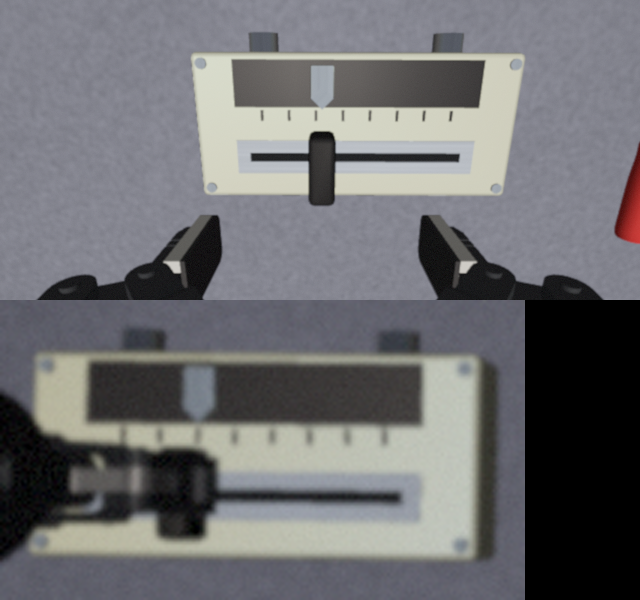

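The bar at column 321.5 and the clip at column 322 look level, and the fingers are clear. A numeric check comes next.

```bash
python3 - <<'E'
from h import *
f=dict(np.load("pics/w5.npz"));im=f["image"].astype(int)
def ed(row,th,dark,u0=295,u1=350):
    g=im[row-1:row+2,u0:u1].mean((0,2)); m=(g<th) if dark else (g>th); k=np.flatnonzero(m);a,b=k[0],k[-1]
    return u0+a-1+(th-g[a-1])/(g[a]-g[a-1]),u0+b+(th-g[b])/(g[b+1]-g[b])
S=[ray(f,p,.05)[:2] for p in((201,143),(516,144),(211,268),(496,268))]
l=S[0]-S[1]+S[2]-S[3];l/=np.linalg.norm(l);print(np.degrees(np.arctan2(l[1],l[0])))
for r in(150,155,160,165,170): e=ed(r,118,False);print("clip",np.round(e,1),[(ray(f,(sum(e)/2,r),z)[:2]@l*1e3).round(2) for z in(.055,.06)])
for r in(215,218,221,224,250,260): e=ed(r,80,True);print("grip",np.round(e,1),(ray(f,(sum(e)/2,r),.091)[:2]@l*1e3).round(2))
E
```

```text
90.45404399382949
clip [310.1 334.5] [np.float64(281.5), np.float64(281.54)]
clip [310.1 334.1] [np.float64(281.6), np.float64(281.63)]
clip [310.1 333.9] [np.float64(281.65), np.float64(281.68)]
clip [310.1 333.8] [np.float64(281.66), np.float64(281.7)]
clip [310.1 333.7] [np.float64(281.71), np.float64(281.74)]
grip [310.1 332.7] 282.19
grip [309.4 333.7] 282.1
grip [308.7 334.4] 282.07
grip [308.6 334.6] 282.02
grip [308.8 334.3] 282.02
grip [308.8 333.8] 282.13
```

```bash
python3 -c "
from bench import r
print(r.hand_in())"
```

```text
the job is handed in; nothing more can be done
None
```

I slid the vent's bar grip level with its clip (within about 0.5 mm in the last wrist picture), released it and handed the job in at about 9.4 s; the arm went near neither the clip nor the lamp dimmer's round grip.

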